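# Fit the toothed drive wheel to the ring roller

### The arm

A 6-joint arm with a two-finger parallel gripper is mounted at the origin on the work surface. World frame = base frame: x ahead of the robot, y to its left, z up, the work surface at z = 0. Lengths are in m, angles in rad, forces in N, time in s.
With the tool pointing down it reaches from about 0.25 to 0.775 m from the base axis. Payload 4 kg.
Tool frame: the origin (TCP) lies on the centre line of the jaws, within the pads' length; the fingertips stand 19 mm ahead of it and the grasp point (between the pads) is the TCP; x points along the fingers, z is the direction in which the jaws open and shut, and the axes are right-handed (so a half turn about x gives the same grasp; the last joint's range is limited). The gripper opens to 94 mm and grips with 3 to 60 N. Pads are 16 mm wide; open, the fingers measure 119 mm over their backs; the gripper's body (75 mm by 177 mm) begins 78 mm behind the grasp point.
Start: joints at [-1.324, 0.087, 1.371, -0, 1.684, -0.103], TCP at [0.188, -0.517, 0.225] pointing down, gripper open.
Joint ranges: [-3.1, 3.1], [-0.76, 2.03], [0.27, 2.55], [-1.08, 4.22], [0.17, 2.65], [-2.57, 2.57]. Speed limits (rad/s): [2.79, 2.79, 3.14, 3.14, 3.14, 3.14].

### API

Orientations are given as [roll, pitch, yaw] about the fixed x, y, z axes, in that order (R = Rz(yaw) Ry(pitch) Rx(roll)).
In Python, from bench import robot, snapshot, camera_params gives the robot as it stands.
- The arm moves only by the tool step_arm, never from a script. Its argument "motion" is text: rows parted by semicolons, each of 7 numbers parted by spaces: the opening in per cent of the stroke, from 0 (shut) to 100 (fully open), then the shift along the tool's x, y, z in cm, then the turn, a rotation vector about the tool's x, y, z in rad. A call has 1 to 20 rows; each row shifts and turns the commanded pose from where the row before left it, along the tool's axes as they then stand; what a row does not reach is not made up. A row lasts 1/12 s, in which the tool goes at most 41.7 mm and 7.16 degrees, less where a joint would pass 70% of its speed; a pose out of reach is approached as far as the arm can. A call with a gripper value outside its range is refused whole. The fingers move at their own pace and stop on an object; the grip force is fixed at half the most. Time passes only in rows, so rows that do not move let the fingers close. It gives the time, the measured TCP pose, the force and the opening at its end, in the units of the state.
- robot.get_obs(): the state, without advancing time (a new reading comes with each control period).
- snapshot(name): name is "scene" or "top" or "wrist"; returns the picture (480x640x3 uint8, red, green, blue); there is no depth.
- camera_params(name): a dict with "fx", "fy", "cx", "cy" (pixels), "R" (3x3) and "t" (3): a world point X has camera coordinates R X + t. Camera axes: x right, y down, z forward; pixel columns grow to the right and rows downward; lengths in m; the calibration is good to about 2 mm. The wrist camera is an equidistant fisheye: a pixel r from the principal point sees the ray r / f radians off the axis. A picture is of the moment at which its call begins: read the wrist's pose just before it. camera_params takes no time and is no camera call; for the wrist camera it gives the pose at the moment of the call.
- robot.close_job(): hands the job in, once; it reports no verdict.
The state is a dict: "time": time; "joint_positions": joint angles; "qvel": joint speeds; "joint_torque": joint torques, N m; "tool_pos": TCP position; "ee_rot": TCP orientation; "wrist_force": force on the tool from outside, world axes, zero at the start; "wrist_torque": the same for the moment, N m; "width": finger opening in m.
Only numpy, scipy, OpenCV 4.12 (cv2) and the standard library are available. Lean on these libraries where they do the work, as an engineer would, in place of code of your own. Each camera call takes 0.05 s, during which the arm holds its last target.

### The job

Fit the toothed drive wheel to the bench ring roller: with its boss upward, turn it until its wide slot finds the wide master spline of the upright drive shaft, then lower it gently until it sits fully home on the shaft's shoulder; do not force it and do not let it drop. Then swing the red keeper plate fully in over the wheel, into the neck of the shaft, and let go. Leave the grooved roll, the hammer and the flat bar where they lie.

Things in the scene. Friction and masses are not known exactly. Their poses are not given: they have to be found in the camera images.
- drive_wheel: the loose bare-steel wheel to fit, about 0.8 kg, lying flat on the bench, boss upward: a toothed disc 97 mm across the teeth, 12 mm thick, with a round boss 56 mm across and 30 mm high on it (42 mm in all). Grip it by the boss. Origin: centre of the disc's underside; z up through the boss; +x points through the middle of the wide (master) slot of its bore
- wheel_bore (a point): centre of the mouth of the wheel's bore, at the boss's top, 42 mm above the wheel's underside; axes as the wheel's. The splined bore runs right through: 32 mm across its lands, with six slots 60 degrees apart reaching out to 43 mm across; five are 8.4 mm wide, the master slot on +x is 16.4 mm wide
- wheel_mark (a point): the yellow paint mark on the top of the wheel's boss at the master slot, 25 mm from the wheel's axis, 42 mm above its underside (a second yellow mark lies beside it on the disc); axes as the wheel's
- ring_roller: the fixed green bench ring roller: steel deck 260 by 300 mm, 80 mm above the bench, the upright drive shaft in its middle, two idler rolls (60 mm across, tops 47 mm above the deck) 110 mm from the shaft on the side away from the robot, and the keeper's post 100 mm from the shaft towards its -y. Origin: under the shaft's axis at bench height; at no yaw x points away from the robot
- shaft_seat (a point): on the axis of the upright drive shaft, in the plane of the shoulder on which the wheel's underside must sit (88 mm above the bench). +x points through the middle of the wide master spline. The shaft is held by its gearbox and turns only if wrenched with more than 4 Nm
- shaft_top (a point): on the shaft's axis at its very top, 68 mm above the shoulder; axes as shaft_seat. Below it a plain pilot, 23 mm across, 6 mm high; then the splines, from 62 mm (top 3 mm tapered) down to the shoulder: core 29 mm, 40 mm across the six splines, five 6 mm wide, the master 14 mm, its end painted yellow. Side play in the wheel 1.2 mm each side (4 degrees of turn)
- keeper (a joint): swing of the red keeper plate about its upright post, rad: 0 fully in (slot round the shaft's neck, against a stop), growing to 2.3 swung out; it starts swung out. Friction 0.12 Nm; it stays where it is left. From above it swings in clockwise. The plate is 8 mm thick, its underside 2.5 mm above the top of a seated wheel: it cannot go in over a wheel that is not home
- keeper_pivot (a point): on the axis of the keeper's post, at the height of the plate's top face (140.5 mm above the bench)
- keeper_knob (a point): top centre of the black knob that stands up from the keeper plate, 50 mm from the pivot's axis; the knob is 19 mm across and stands 32 mm above the plate; push it sideways or pinch it from above. Its y axis points from the pivot to the knob
- grooved_roll: bystander: brown bronze grooved roll, loose, 92 mm across and 50 mm high, with a plain bore and a 55 mm boss; no teeth; may lie in either of the two places. Origin: centre of its underside
- hammer: bystander: forge hammer, 310 mm long, lying flat. Origin under the handle, 95 mm from the head; x points to the head
- flat_bar: bystander: flat steel bar 240 by 30 by 8 mm lying on the bench. Origin: centre of its underside, x along it
Mind the look-alikes: they are no part of the job. Of the things shaped like the drive_wheel, the steel one is meant.

How it is judged:
On the way, in this order (a step that is already met when the one before it is completed fails the run):
1. the wheel is fully home on the shaft's shoulder, boss upward (z of drive_wheel in the frame of shaft_seat between -0.003 and 0.003 m and horizontal distance between drive_wheel and shaft_seat below 0.004 m and angle between drive_wheel's own z axis and vertical below 0.06 rad), for 0.2 s.
2. the keeper is swung fully in over the wheel (value of joint keeper below 0.1 rad), for 0.1 s.
At the end, for the whole second after the job is handed in: the wheel sits boss upward on the shaft's shoulder within 3 mm of height, within 4 mm of the axis and 0.06 rad of upright (which it can only do with its wide slot over the master spline); the keeper is within 0.1 rad of fully in; wheel and keeper are at rest (all of step 1 and value of joint keeper below 0.1 rad and linear speed of drive_wheel below 0.02 m/s and velocity of joint keeper between -0.05 and 0.05 rad/s); the robot touches nothing.
It fails at once if the wheel was let drop or slammed down the shaft (faster than 0.45 m/s there) (horizontal distance between drive_wheel and shaft_seat below 0.02 m and z of drive_wheel in the frame of shaft_seat below 0.068 m and linear speed of drive_wheel above 0.45 m/s).
It fails at once if the wheel was forced onto the shaft with more than 80 N (contact force between drive_wheel and ring_roller above 80 N).
It fails at once if the grooved roll was knocked more than 40 mm (distance of grooved_roll from where it was at the start of the episode above 0.04 m).
It fails at once if the hammer was knocked more than 40 mm (distance of hammer from where it was at the start of the episode above 0.04 m).
It fails at once if the flat bar was knocked more than 40 mm (distance of flat_bar from where it was at the start of the episode above 0.04 m).
It also fails if it takes over 56 s, if anything falls off the work surface, if the arm or the gripper's body presses on something with over 40 N, if the wrist force passes 120 N, or if a joint passes its speed limit or range.

## Working session

There is one attempt and no reset: what is moved stays moved. The work goes in short steps, Python scripts to look and compute and a tool call to move; the robot and the scene stay as the last step left them, time stands still between calls to the robot, and variables do not carry over. Pictures are saved under pics/ and viewed, and the job is handed in when it is done.

Besides the shell and the picture viewer there is one more tool, called by a JSON object that holds its "api" and its "payload". step_arm: Moves the arm, as the interface text tells. Its arguments: {"type":"object","properties":{"motion":{"type":"string"}},"required":["motion"]}

```bash
mkdir -p pics; ls; python3 - <<'E'
from bench import robot,snapshot,camera_params
import cv2
print(robot.get_obs())
for n in ["scene","top","wrist"]:
    p=camera_params(n); print(n,p)
    cv2.imwrite(f"pics/{n}0.png",snapshot(n)[:,:,::-1])
E
```

```text
pics
{'time': 0.0, 'joint_positions': array([-1.32410739e+00,  8.79599160e-02,  1.37223960e+00,  9.69875970e-06,
        1.68359370e+00, -1.03105315e-01]), 'qvel': array([-5.68544808e-04, -7.79572388e-04,  4.99860315e-05, -3.78701480e-04,
        9.74804013e-04, -1.33972004e-03]), 'joint_torque': array([ 2.26322933e-03, -3.40171659e+01, -3.02429545e+01,  7.20640970e-02,
        3.29431461e-02, -1.74199740e-04]), 'tool_pos': array([ 0.18836   , -0.51620512,  0.22330888]), 'ee_rot': array([3.03410689, 1.56859574, 1.8131059 ]), 'wrist_force': array([ 0.07688716, -0.1952543 , -0.89168244]), 'wrist_torque': array([ 0.04062348,  0.04968215, -0.02054646]), 'width': 0.09424032538354493}
scene {'fx': 509.0071343176429, 'fy': 509.0071343176429, 'cx': 317.0736475713183, 'cy': 235.8701786609783, 'R': array([[ 0.33515794,  0.94208102, -0.01234925],
       [ 0.60378343, -0.22482922, -0.76478585],
       [-0.72326671,  0.24886778, -0.6441662 ]]), 't': array([-0.24764191, -0.19420291,  1.56443149])}
top {'fx': 560.2428473134527, 'fy': 560.2428473134527, 'cx': 323.05915146090643, 'cy': 242.4443938952393, 'R': array([[ 0.01389672, -0.99974528,  0.01778375],
       [-0.99754547, -0.01508247, -0.06837796],
       [ 0.06862876, -0.01678987, -0.99750097]]), 't': array([0.05072046, 0.52314133, 1.21147505])}
wrist {'fx': 371.64829954431775, 'fy': 371.64829954431775, 'cx': 318.47410066830963, 'cy': 241.93940096906374, 'R': array([[ 0.34228015, -0.93959699, -0.00134297],
       [-0.90975909, -0.33176734,  0.24953722],
       [-0.23490998, -0.08418986, -0.96836428]]), 't': array([-0.54947708, -0.0256212 ,  0.3902551 ])}
```

View pics/scene0.png

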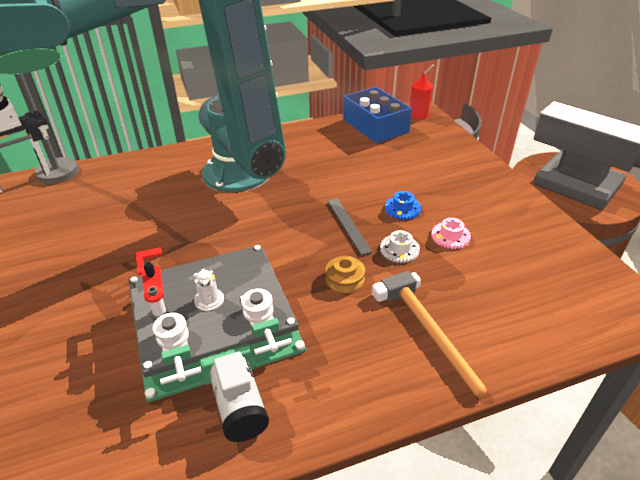

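View pics/top0.png

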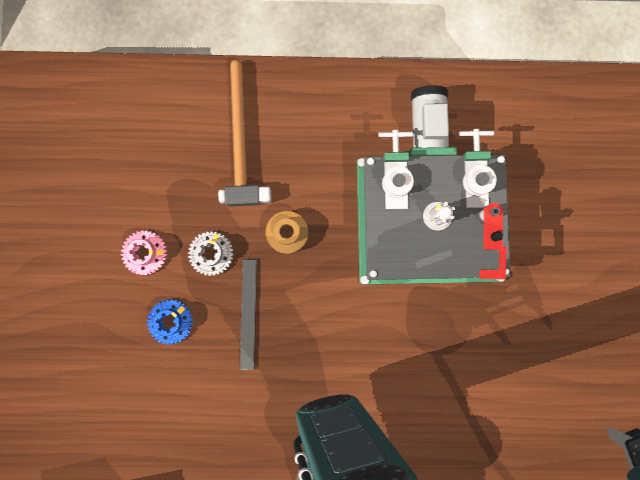

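View pics/wrist0.png

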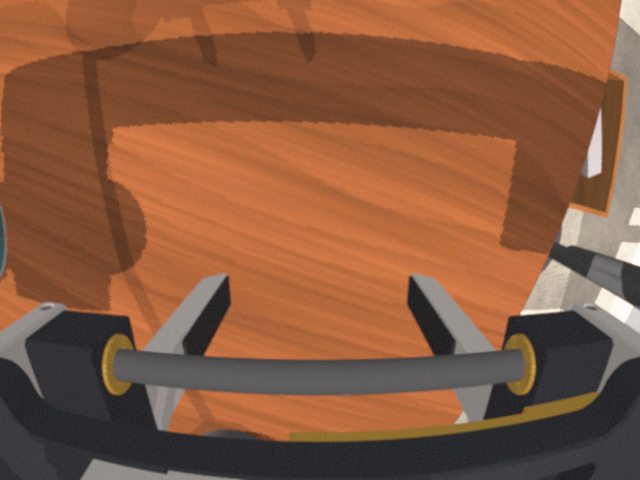

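Candidates (top picture): steel/grey toothed wheel at (210,252), pink one at (143,252), blue one at (170,322), and the bronze grooved roll at (287,232). The steel one fits the description, so I'll check it in a close crop.

```bash
python3 - <<'E'
import cv2,numpy as np
t=cv2.imread("pics/top0.png"); s=cv2.imread("pics/scene0.png")
a=cv2.resize(t[222:282,180:240],(400,400),interpolation=cv2.INTER_CUBIC)
b=cv2.resize(t[185:245,408:468],(400,400),interpolation=cv2.INTER_CUBIC)
cv2.imwrite("pics/c1.png",np.hstack([a,b]))
a=cv2.resize(s[220:270,370:430],(400,333),interpolation=cv2.INTER_CUBIC)
b=cv2.resize(s[260:310,180:240],(400,333),interpolation=cv2.INTER_CUBIC)
cv2.imwrite("pics/c2.png",np.hstack([a,b]))
E
```

```text
(no output)
```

View pics/c1.png

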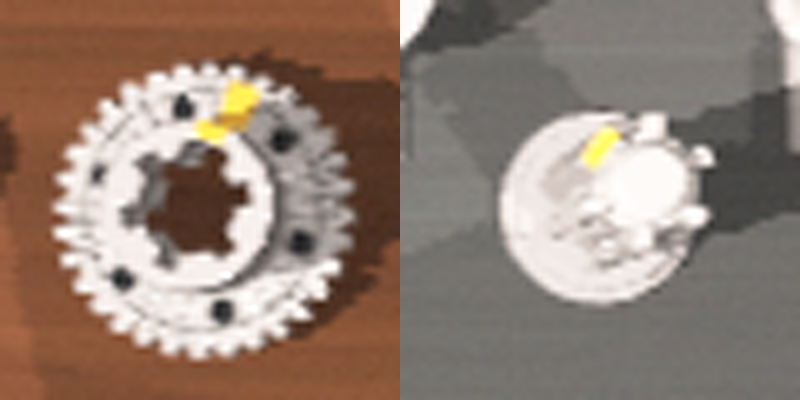

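View pics/c2.png

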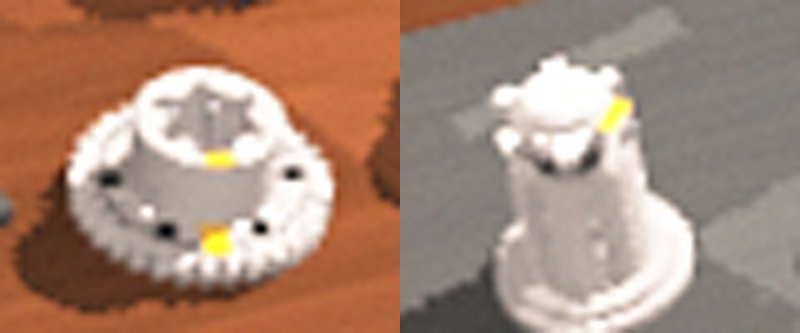

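The steel toothed wheel at (210,252) in the top picture, with yellow marks towards the upper right, is the one. The master spline's yellow end shows at about (438,207).

```bash
cat > h.py <<'E'
import numpy as np,cv2
from bench import robot,snapshot,camera_params
def ray(n,u,v,p=None):
    p=p or camera_params(n)
    x=np.array([(u-p['cx'])/p['fx'],(v-p['cy'])/p['fy'],1.])
    if n=='wrist':
        r=np.hypot(x[0],x[1]); x=np.array([x[0]/r*np.sin(r),x[1]/r*np.sin(r),np.cos(r)]) if r>0 else x
    R=np.array(p['R']);t=np.array(p['t'])
    return -R.T@t, R.T@x
def onz(n,u,v,z,p=None):
    c,d=ray(n,u,v,p); return c+d*(z-c[2])/d[2]
def tri(obs):
    A=np.zeros((3,3));b=np.zeros(3)
    for n,u,v in obs:
        c,d=ray(n,u,v); d=d/np.linalg.norm(d);M=np.eye(3)-np.outer(d,d);A+=M;b+=M@c
    return np.linalg.solve(A,b)
def proj(n,X,p=None):
    p=p or camera_params(n)
    x=np.array(p['R'])@np.array(X)+p['t']
    if n=='wrist':
        r=np.hypot(x[0],x[1]);th=np.arctan2(r,x[2]);return p['cx']+p['fx']*th*x[0]/r,p['cy']+p['fy']*th*x[1]/r
    return p['cx']+p['fx']*x[0]/x[2],p['cy']+p['fy']*x[1]/x[2]
E
python3 - <<'E'
from h import *
np.set_printoptions(precision=4,suppress=True)
P=lambda a,u,v:(a[0]+u/6.667,a[1]+v/6.667)
w=(180,222);s=(408,185)
print('bore',onz('top',*P(w,200,208),.042))
print('mark',onz('top',*P(w,211,131),.042),onz('top',*P(w,241,98),.012))
print('disc',onz('top',*P(w,206,210),.012))
print('sc bore',onz('scene',370+210/6.667,220+112/6.667,.042),'mark',onz('scene',370+220/6.667,220+160/6.667,.042))
b=(408-408,0)
print('shafttop',onz('top',408+255/6.667,185+180/6.667,.156),onz('scene',180+(560-400)/6.667,260+88/6.667,.156))
print('ymark',onz('top',408+202/6.667,185+147/6.667,.149),onz('scene',180+(615-400)/6.667,260+115/6.667,.149))
print('shoulder',onz('top',408+200/6.667,185+207/6.667,.088))
for k in [(496,212),(496,236),(493,210)]: print('keeper',onz('top',*k,.1405))
print('deckcorners',[onz('top',*k,.08)[:2] for k in [(359,160),(360,283),(507,158),(510,278)]])
print('roll',onz('top',287,232,.05),'barends',onz('top',250,262,.008),onz('top',248,368,.008),'hamm',onz('top',219,195,.03),onz('top',270,195,.03))
E
```

```text
bore [0.4939 0.3003 0.042 ]
mark [0.5188 0.2974 0.042 ] [0.5318 0.2933 0.012 ]
disc [0.4947 0.3038 0.012 ]
sc bore [0.4937 0.3091 0.042 ] mark [0.5193 0.3002 0.042 ]
shafttop [ 0.5763 -0.1801  0.156 ] [ 0.5754 -0.1765  0.156 ]
ymark [ 0.5868 -0.166   0.149 ] [ 0.585  -0.1629  0.149 ]
shoulder [ 0.5762 -0.179   0.088 ]
keeper [ 0.5799 -0.2833  0.1405]
keeper [ 0.5319 -0.2829  0.1405]
keeper [ 0.5838 -0.2773  0.1405]
deckcorners [array([ 0.6932, -0.0139]), array([ 0.4349, -0.0184]), array([ 0.703 , -0.3274]), array([ 0.4496, -0.3315])]
roll [0.5413 0.1362 0.05  ] barends [0.4774 0.2183 0.008 ] [0.2472 0.2174 0.008 ] hamm [0.6216 0.2865 0.03  ] [0.6234 0.1756 0.03  ]
```

```bash
cat >> h.py <<'E'
from scipy.spatial.transform import Rotation as Ro
def toolR(): return Ro.from_euler('xyz',robot.get_obs()['ee_rot']).as_matrix()
def downR(psi):
    z=np.array([np.cos(psi),np.sin(psi),0]);x=np.array([0,0,-1.]);return np.stack([x,np.cross(z,x),z],1)
def psi():
    z=toolR()[:,2];return np.arctan2(z[1],z[0])
def go(pos,ps=None):
    """report total shift in tool frame (cm) and rotvec (tool), from measured"""
    o=robot.get_obs();R=toolR()
    d=R.T@(np.array(pos)-o['tool_pos'])*100
    print('shift cm',d.round(3),'n>=',np.linalg.norm(d)/4.17)
    if ps is not None:
        rv=Ro.from_matrix(R.T@downR(ps)).as_rotvec();print('rv',rv.round(4),'n>=',np.linalg.norm(rv)/.125)
E
python3 - <<'E'
from h import *
np.set_printoptions(precision=4,suppress=True)
print(toolR(),psi())
p=camera_params('wrist');c=-p['R'].T@p['t'];print('cam in tool',toolR().T@(c-robot.get_obs()['tool_pos']),'axis in tool',toolR().T@p['R'][2])
go([0.494,0.304,0.2],psi())
E
```

```text
[[-0.0004  0.9394  0.3427]
 [ 0.0016  0.3427 -0.9394]
 [-1.      0.0002 -0.0016]] -1.22101301741912
cam in tool [-0.1601  0.0723  0.0002] axis in tool [ 0.9683 -0.2497  0.0005]
shift cm [  2.478  56.823 -66.588] n>= 21.00063525000792
rv [-0.     -0.0016 -0.0002] n>= 0.013201225775994984
```

{"api": "step_arm", "payload": {"motion": "100 0 0 0 -0.11 0 0;100 0 0 0 -0.11 0 0;100 0 0 0 -0.11 0 0;100 0 0 0 -0.11 0 0;100 0 0 0 -0.11 0 0;100 0 0 0 -0.11 0 0;100 0 0 0 -0.11 0 0"}}

```text
time: 0.73
tool_pos: [0.1884, -0.5165, 0.224]
ee_rot: [2.248, 1.57, 1.803]
wrist_force: [0.1, 0.1, 0.6]
width: 0.0939
```

```bash
python3 - <<'E'
from h import *
print(psi(),robot.get_obs()['tool_pos'])
go([0.494,0.304,0.2],-0.45)
E
```

```text
-0.4455700626153553 [ 0.188427   -0.51649999  0.22398346]
shift cm [ 2.463 87.207 -7.786] n>= 21.00437845608708
rv [ 0.0044 -0.0006 -0.0007] n>= 0.03615223913513951
```

{"api": "step_arm", "payload": {"motion": "100 0 2 -0.18 0 0 0;100 0 4 -0.36 0 0 0;100 0 4 -0.36 0 0 0;100 0 4 -0.36 0 0 0;100 0 4 -0.36 0 0 0;100 0 4 -0.36 0 0 0;100 0 4 -0.36 0 0 0;100 0 4 -0.36 0 0 0;100 0 4 -0.36 0 0 0;100 0 4 -0.36 0 0 0;100 0 4 -0.36 0 0 0;100 0 4 -0.36 0 0 0;100 0 4 -0.36 0 0 0;100 0 4 -0.36 0 0 0;100 0 4 -0.36 0 0 0;100 0 4 -0.36 0 0 0;100 0 4 -0.36 0 0 0;100 0 4 -0.36 0 0 0;100 0 4 -0.36 0 0 0;100 0 4 -0.36 0 0 0"}}

```text
time: 2.4
tool_pos: [0.4653, 0.2181, 0.2241]
ee_rot: [-1.611, 1.57, -2.061]
wrist_force: [1.2, -0.8, 0.2]
width: 0.0939
```

```bash
python3 - <<'E'
from h import *
print(psi(),robot.get_obs()['tool_pos'])
go([0.494,0.304,0.2],-0.45)
E
```

```text
-0.4502698351668973 [0.46530925 0.21807683 0.22410103]
shift cm [ 2.406  8.986 -1.156] n>= 2.247913302958876
rv [-0.0003 -0.      0.0005] n>= 0.004334726029578978
```

{"api": "step_arm", "payload": {"motion": "100 0.8 2.7 -0.3 0 0 0;100 0.8 2.7 -0.3 0 0 0;100 0.8 2 -0.3 0 0 0;100 0 0 0 0 0 0;100 0 0 0 0 0 0"}}

```text
time: 2.82
tool_pos: [0.4888, 0.2866, 0.199]
ee_rot: [-2.089, 1.567, -2.538]
wrist_force: [-0.2, -0.0, -1.2]
width: 0.0942
```

```bash
python3 - <<'E'
from h import *
print(psi(),robot.get_obs()['tool_pos'])
im=snapshot('wrist');p=camera_params('wrist')
import pickle;pickle.dump(p,open('p1.pkl','wb'))
cv2.imwrite('pics/w1.png',im[:,:,::-1])
print(proj('wrist',[.494,.304,.042]),proj('wrist',[.5188,.298,.042]))
E
```

```text
-0.44947555220618035 [0.48879758 0.2866158  0.19896867]
(np.float64(314.35407631175303), np.float64(209.97661596715216)) (np.float64(343.16507025991115), np.float64(203.86762763582985))
```

View pics/w1.png

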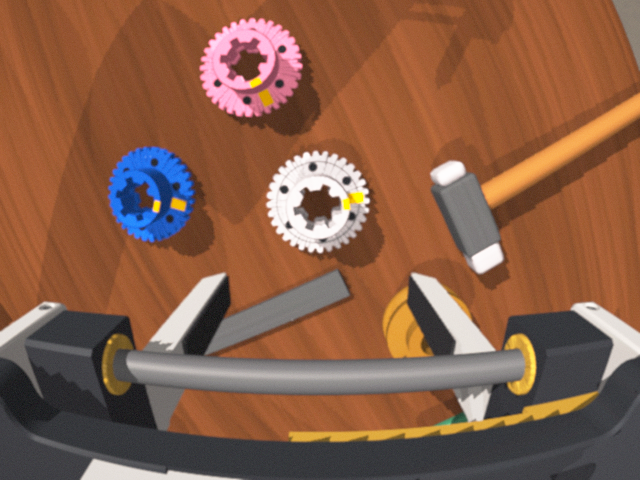

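Wrist view: steel wheel centred near (319,204), its marks at about (347,203) and (357,198); I'll zoom in to measure.

```bash
python3 - <<'E'
from h import *
import pickle
im=cv2.imread('pics/w1.png');c=cv2.resize(im[145:260,260:375],(800,800),interpolation=cv2.INTER_CUBIC)
cv2.imwrite('pics/w1c.png',cv2.resize(c,(600,600)))
p=pickle.load(open('p1.pkl','rb'))
hsv=cv2.cvtColor(im,cv2.COLOR_BGR2HSV);m=cv2.inRange(hsv,(22,120,150),(35,255,255));m[:, :300]=0;m[:,380:]=0;m[:160]=0;m[250:]=0
n,l,s,ce=cv2.connectedComponentsWithStats(m);print(s,ce)
E
```

```text
[[     0      0    640    480 306993]
 [   343    192     21     18    207]] [[319.47761675 239.52694687]
 [352.69565217 199.53623188]]
```

View pics/w1c.png

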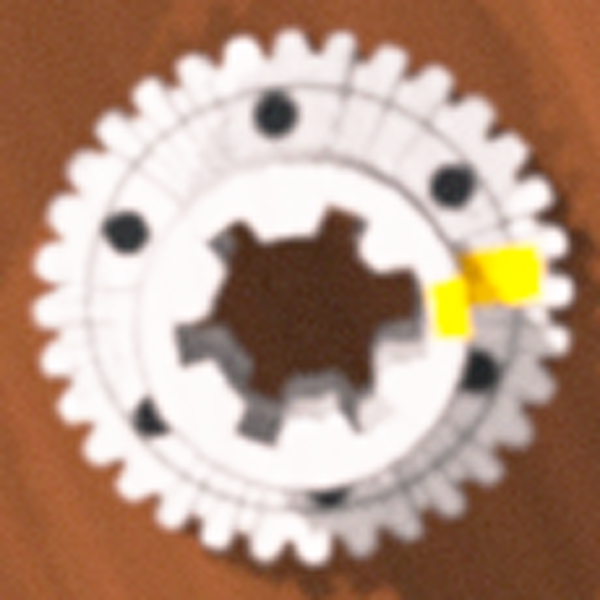

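```bash
python3 - <<'E'
from h import *
import pickle
np.set_printoptions(precision=4,suppress=True)
p=pickle.load(open('p1.pkl','rb'))
f=lambda u,v,z:onz('wrist',260+u/5.217-.4,145+v/5.217-.4,z,p)
b=f(307,324,.042);m=f(451,308,.042);d=f(305,298,.012);dm=f(512,274,.012)
print(b,d,m,dm)
for a,c in((b,m),(d,dm)):print(np.linalg.norm(c-a),np.arctan2(*(c-a)[1::-1]))
# slot directions
for u,v in((415,298),(345,212),(226,236),(190,342),(262,432)):
    q=f(u,v,.042)-b;print(np.linalg.norm(q),np.degrees(np.arctan2(q[1],q[0])))
go([*((b+d)/2)[:2],.05],-.45)
E
```

```text
[0.4984 0.305  0.042 ] [0.4981 0.3051 0.012 ] [0.5211 0.2971 0.042 ] [0.5339 0.2929 0.012 ]
0.02404623248411611 -0.33645778225284656
0.037804218891333626 -0.3303660480065174
0.018418812736665492 -12.018924246994118
0.019710693418837775 45.696703128202024
0.01987207927601495 106.2989594551966
0.019693354674365508 162.91502422828114
0.019845929883020547 -138.21706684427295
shift cm [14.993  2.148  0.001] n>= 3.6322056728184737
rv [-0.0006 -0.0005  0.0018] n>= 0.01556929297160304
```

{"api": "step_arm", "payload": {"motion": "100 0 2.1 0 0 0 0;100 3 0 0 0 0 0;100 3 0 0 0 0 0;100 3 0 0 0 0 0;100 3 0 0 0 0 0;100 2 0 0 0 0 0;100 1 0 0 0 0 0;100 0 0 0 0 0 0;100 0 0 0 0 0 0"}}

```text
time: 3.62
tool_pos: [0.4992, 0.3047, 0.0516]
ee_rot: [0.716, 1.57, 0.264]
wrist_force: [-0.2, 0.2, 0.1]
width: 0.0942
```

```bash
python3 - <<'E'
from h import *
print(psi(),robot.get_obs()['tool_pos'])
im=snapshot('wrist');p=camera_params('wrist')
cv2.imwrite('pics/w2.png',im[:,:,::-1])
go([.4983,.305,.035],-.45)
E
```

```text
-0.4520599652251123 [0.49917221 0.30472669 0.05159692]
shift cm [ 1.768 -0.099 -0.137] n>= 0.4259816656245938
rv [-0.0018  0.0023 -0.0027] n>= 0.03188752395977891
```

View pics/w2.png

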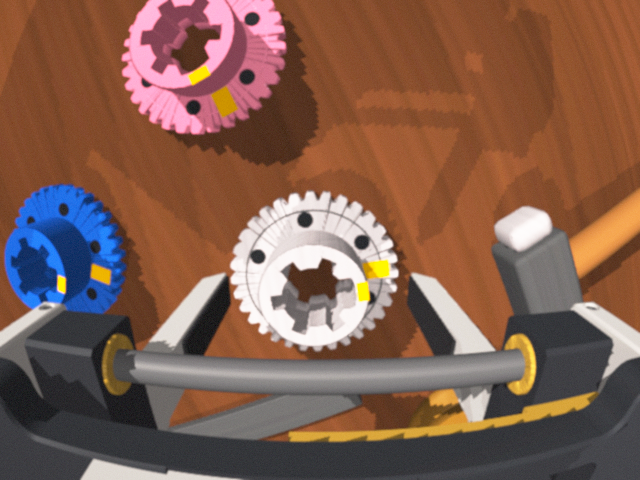

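Boss at about (313,297), between the open fingers at (215,320) and (425,320). Now lowering and gripping.

```bash
python3 - <<'E'
from h import *
print(onz('wrist',313,297,.042),onz('wrist',313,270,.012),proj('wrist',[.4983,.305,.042]))
E
```

```text
[0.49752067 0.30624988 0.042     ] [0.49902011 0.31005712 0.012     ] (np.float64(315.5120028319708), np.float64(298.4448497768472))
```

{"api": "step_arm", "payload": {"motion": "100 0.9 0 -0.1 0 0 0;100 0.8 0 0 0 0 0;100 0 0 0 0 0 0;60 0 0 0 0 0 0;40 0 0 0 0 0 0;40 0 0 0 0 0 0;40 0 0 0 0 0 0;40 0 0 0 0 0 0;40 0 0 0 0 0 0;40 0 0 0 0 0 0"}}

```text
time: 4.5
tool_pos: [0.4973, 0.3061, 0.0336]
ee_rot: [3.046, 1.57, 2.596]
wrist_force: [-1.6, 0.3, 0.5]
width: 0.0565
```

{"api": "step_arm", "payload": {"motion": "30 0 0 0 0 0 0;30 0 0 0 0 0 0;30 -1 0 0 0 0 0;30 -2 0 0 0 0 0;30 -3 0 0 0 0 0;30 -3 0 0 0 0 0;30 -3 0 0 0 0 0;30 -3 0 0 0 0 0;30 -3 0 0 0 0 0;30 -1 0 0 0 0 0;30 0 0 0 0 0 0;30 0 0 0 0 0 0"}}

```text
time: 5.5
tool_pos: [0.4974, 0.3053, 0.2219]
ee_rot: [-1.988, 1.569, -2.439]
wrist_force: [-0.8, 0.3, -7.2]
width: 0.0562
```

```bash
python3 - <<'E'
from h import *
print(psi(),robot.get_obs()['tool_pos'],robot.get_obs()['wrist_force'],robot.get_obs()['wrist_torque'])
im=snapshot('wrist');p=camera_params('wrist')
cv2.imwrite('pics/w3.png',im[:,:,::-1])
go([.576,-.179,.225])
E
```

```text
-0.4513591462800579 [0.49741751 0.30531984 0.22188466] [-0.76284167  0.34165361 -7.16977116] [-0.04511498 -0.03067045 -0.04258598]
shift cm [ -0.376 -40.104  28.241] n>= 11.762880123946628
```

View pics/w3.png

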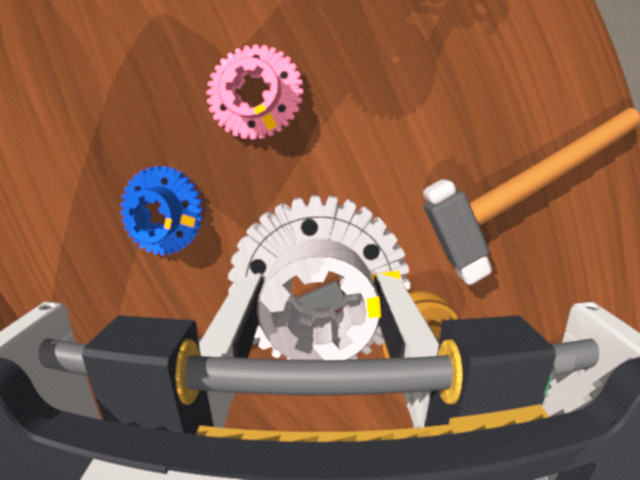

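```bash
python3 - <<'E'
from h import *
im=cv2.imread('pics/w3.png')
cv2.imwrite('pics/w3c.png',cv2.resize(im[190:370,220:420],(800,720),interpolation=cv2.INTER_CUBIC)[:600])
cv2.imwrite('pics/w3c.png',cv2.resize(im[225:365,240:420],(771,600),interpolation=cv2.INTER_CUBIC))
E
```

```text
(no output)
```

View pics/w3c.png

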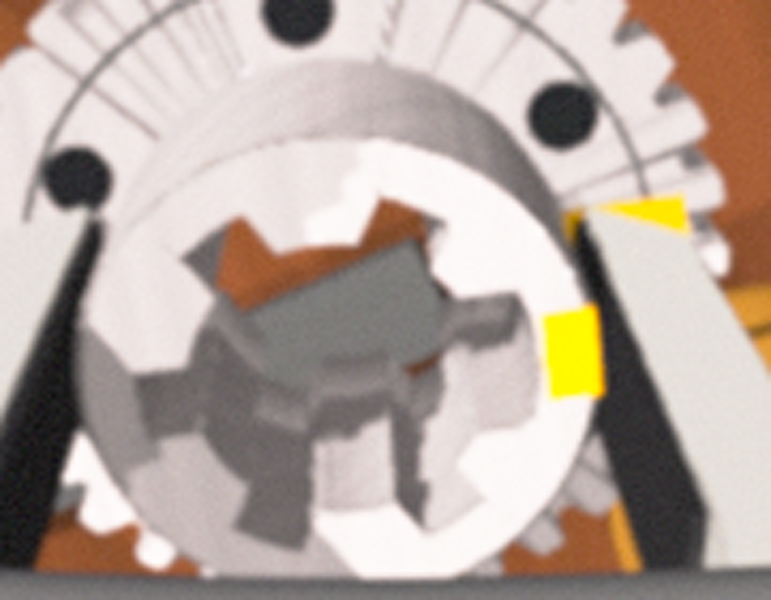

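```bash
cat > meas.py <<'E'
from h import *
from scipy.optimize import least_squares
def fitwheel(pts,scale,off,p,o,Rt,fixx=-.0084):
    # pts: list (slot deg, radius, u,v)
    px=np.array([[off[0]+u/scale-.4,off[1]+v/scale-.4] for _,_,u,v in pts])
    def res(q):
        out=[]
        for (a,r,_,_),m in zip(pts,px):
            th=q[0]+np.radians(a)
            X=o+Rt@np.array([fixx,q[1]+0,q[2]])+r*np.array([np.cos(th),np.sin(th),0])
            out.append(np.array(proj('wrist',X,p))-m)
        return np.concatenate(out)
    s=least_squares(res,[-.3+0,0,0]);return s.x,s.fun
E
python3 - <<'E'
from meas import *
np.set_printoptions(precision=4,suppress=True)
p=camera_params('wrist');o=robot.get_obs()['tool_pos'];R=toolR()
pts=[(60,.0215,411,209),(120,.0215,211,236),(180,.0215,143,405),(240,.0215,270,537),(300,.0215,455,508),(0,.0215,530,352),(0,.025,574,350)]
x,f=fitwheel(pts,4.283,(240,225),p,o,R);print(x,f.reshape(-1,2),'rel to psi',x[0]-psi())
E
```

```text
[-0.3009 -0.0003  0.    ] [[ 0.8243 -1.5984]
 [-1.4838 -0.9903]
 [-1.4077  0.4157]
 [-0.9763  1.3445]
 [ 1.0804  2.2361]
 [ 2.2797  0.0885]
 [-0.3193 -0.6181]] rel to psi 0.1504250039889845
```

{"api": "step_arm", "payload": {"motion": "30 0 0 0 -0.06 0 0;30 0 0 0 -0.12 0 0;30 0 0 0 -0.12 0 0;30 0 0 0 -0.12 0 0;30 0 0 0 -0.12 0 0;30 0 0 0 -0.12 0 0;30 0 0 0 -0.12 0 0;30 0 0 0 -0.12 0 0;30 0 0 0 -0.12 0 0;30 0 0 0 -0.12 0 0;30 0 0 0 -0.06 0 0;30 0 0 0 0 0 0"}}

```text
time: 6.55
tool_pos: [0.4964, 0.305, 0.2194]
ee_rot: [2.887, 1.564, -2.647]
wrist_force: [-0.2, 0.2, -6.4]
width: 0.0568
```

```bash
python3 - <<'E'
from h import *
print(psi(),robot.get_obs()['tool_pos'])
go([.632,-.236,.23],psi())
E
```

```text
0.7497632958760561 [0.49641678 0.30501155 0.21938607]
shift cm [ -0.965 -48.832 -26.952] n>= 13.377533109479552
rv [-0.     -0.0068 -0.0018] n>= 0.055956041740055126
```

{"api": "step_arm", "payload": {"motion": "30 -0.5 -1.3 -0.7 0 0 0;30 -0.5 -2.6 -1.4 0 0 0;30 0 -3.2 -1.75 0 0 0;30 0 -3.2 -1.75 0 0 0;30 0 -3.2 -1.75 0 0 0;30 0 -3.2 -1.75 0 0 0;30 0 -3.2 -1.75 0 0 0;30 0 -3.2 -1.75 0 0 0;30 0 -3.2 -1.75 0 0 0;30 0 -3.2 -1.75 0 0 0;30 0 -3.2 -1.75 0 0 0;30 0 -3.2 -1.75 0 0 0;30 0 -3.2 -1.75 0 0 0;30 0 -3.2 -1.75 0 0 0;30 0 -3.2 -1.75 0 0 0;30 0 -2.5 -1.3 0 0 0;30 0 -1 -0.6 0 0 0;30 0 0 0 0 0 0;30 0 0 0 0 0 0"}}

```text
time: 8.13
tool_pos: [0.6347, -0.2351, 0.2307]
ee_rot: [1.775, 1.566, 2.522]
wrist_force: [-0.1, -0.0, -7.8]
width: 0.0566
```

```bash
python3 - <<'E'
from h import *
import pickle
o=robot.get_obs();print(psi(),o['tool_pos'])
im=snapshot('wrist');p=camera_params('wrist');pickle.dump((p,o),open('p4.pkl','wb'))
cv2.imwrite('pics/w4.png',im[:,:,::-1])
print(proj('wrist',[.576,-.179,.156]))
E
```

```text
0.7471080995787359 [ 0.63471822 -0.23505452  0.23072796]
(np.float64(309.6862144072623), np.float64(135.4197142350663))
```

View pics/w4.png

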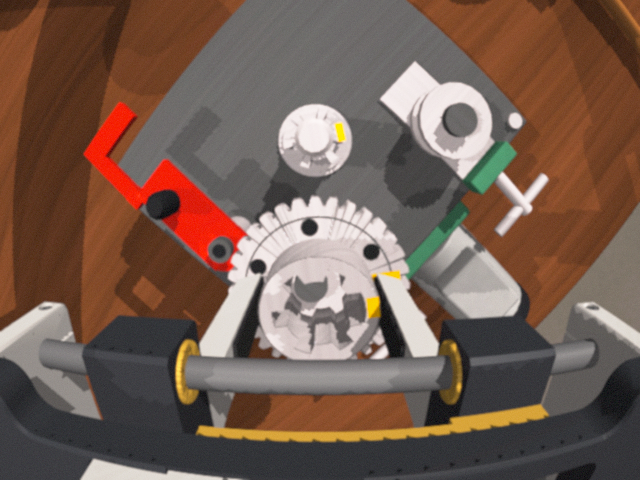

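Shaft at about (314,137), its yellow master spline at (340,132); keeper knob at (162,204), pivot at (221,248). Zooming on the shaft.

```bash
python3 - <<'E'
from h import *
im=cv2.imread('pics/w4.png')
cv2.imwrite('pics/w4c.png',cv2.resize(im[95:185,270:360],(600,600),interpolation=cv2.INTER_CUBIC))
E
```

```text
(no output)
```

View pics/w4c.png

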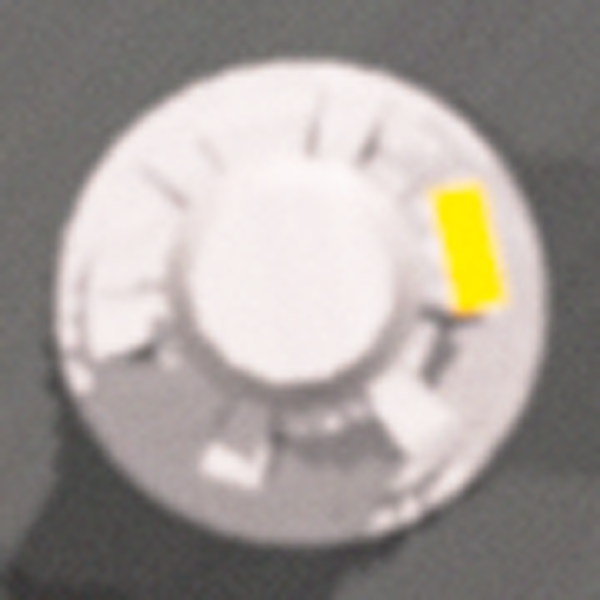

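```bash
python3 - <<'E'
from h import *
import pickle
np.set_printoptions(precision=4,suppress=True)
p,o=pickle.load(open('p4.pkl','rb'))
f=lambda u,v,z:onz('wrist',270+u/6.667-.4,95+v/6.667-.4,z,p)
c=f(292,272,.156);s=f(302,303,.088);print(c,s)
print('pilot r',np.linalg.norm(f(187,272,.156)-f(397,272,.156))/2,'sh r',np.linalg.norm(f(57,303,.088)-f(548,303,.088))/2)
cc=(c+s)/2
y=f(470,249,.150);q=y-cc;print(y,np.linalg.norm(q[:2]),np.arctan2(q[1],q[0]))
for a,b in(((485,182),(506,305)),((433,195),(460,315))):
    e=f(*a,.15)-f(*b,.15);print(np.linalg.norm(e),np.arctan2(e[1],e[0])-np.pi/2)
for u,v,k in((349,128,60),(235,468,240),(425,425,300),(110,330,180)):
    q=f(u,v,.148)-cc;print(np.linalg.norm(q),np.radians((np.degrees(np.arctan2(q[1],q[0]))-k+180)%360-180))
E
```

```text
[ 0.5777 -0.1774  0.156 ] [ 0.5787 -0.1782  0.088 ]
pilot r 0.009879336504996712 sh r 0.029851901164351977
[ 0.5885 -0.1639  0.15  ] 0.017253963241396785 0.9335626209350204
0.012212684683334146 0.9189724576283833
0.012023075609075265 0.969591186205903
0.030566445659663995 0.9359758393334554
0.0323640040178449 0.9639917670477504
0.03221406147224935 0.9588912017328588
0.03196763081517497 0.9999802882617543
```

```bash
python3 - <<'E'
from h import *
go([.578,-.178,.2],.795)
E
```

```text
shift cm [ 3.195  7.969 -0.35 ] n>= 2.060604559776418
rv [-0.0462 -0.0004 -0.0039] n>= 0.3713127805253582
```

{"api": "step_arm", "payload": {"motion": "30 0 1.5 -0.1 0 0 0;30 0 2.5 -0.1 0 0 0;30 0 2.5 -0.15 0 0 0;30 0 1.5 0 0 0 0;30 1 0 0 -0.046 0 -0.004;30 1 0 0 0 0 0;30 0.5 0 0 0 0 0;30 0 0 0 0 0 0;30 0 0 0 0 0 0"}}

```text
time: 8.93
tool_pos: [0.5782, -0.1786, 0.2074]
ee_rot: [-1.973, 1.569, -1.178]
wrist_force: [0.7, -0.0, -6.1]
width: 0.0568
```

```bash
python3 - <<'E'
from h import *
import pickle
o=robot.get_obs();print(psi(),o['tool_pos'])
go([.578,-.178,.2],.795)
ps={}
for n in('wrist','top','scene'):
    im=snapshot(n);ps[n]=camera_params(n);cv2.imwrite(f'pics/{n}5.png',im[:,:,::-1])
pickle.dump((ps,o),open('p5.pkl','wb'))
a=cv2.imread('pics/wrist5.png')[225:365,240:400];b=cv2.imread('pics/top5.png')[180:250,400:480];c=cv2.imread('pics/scene5.png')[230:330,160:260]
r=lambda i:cv2.resize(i,(400,int(400*i.shape[0]/i.shape[1])),interpolation=cv2.INTER_CUBIC)[:350]
a=r(a);b=r(b);h=350
cv2.imwrite('pics/m5.png',np.hstack([a,b]));cv2.imwrite('pics/s5.png',cv2.resize(c,(600,600),interpolation=cv2.INTER_CUBIC))
E
```

```text
0.794731938992615 [ 0.5781965  -0.17863429  0.20735665]
shift cm [0.736 0.06  0.032] n>= 0.1771357981230666
rv [-0.0003 -0.0009  0.002 ] n>= 0.017775989036510665
```

View pics/m5.png

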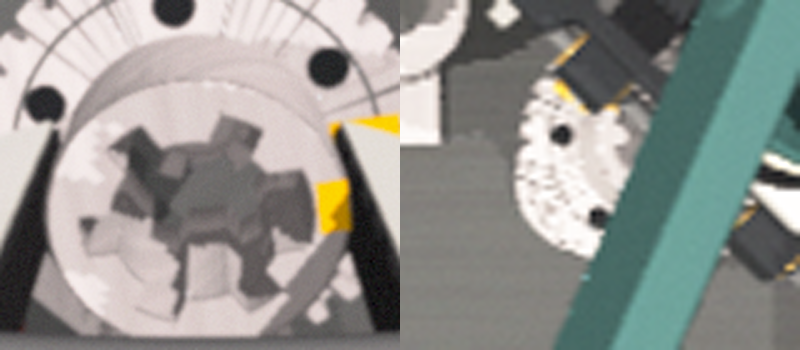

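View pics/s5.png

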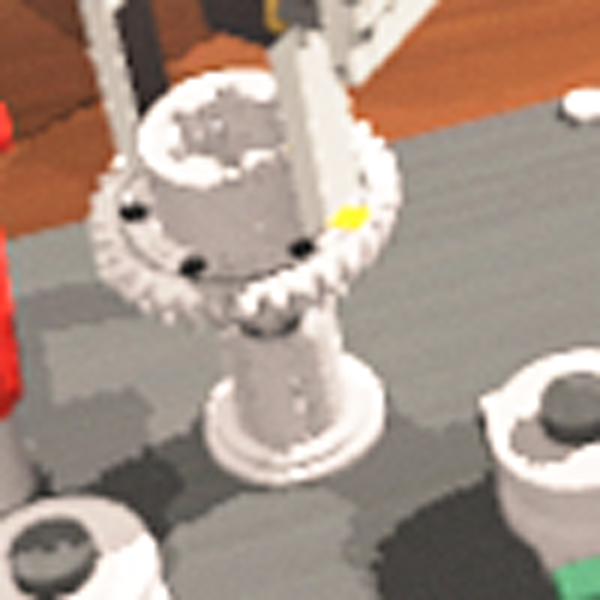

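View pics/top5.png

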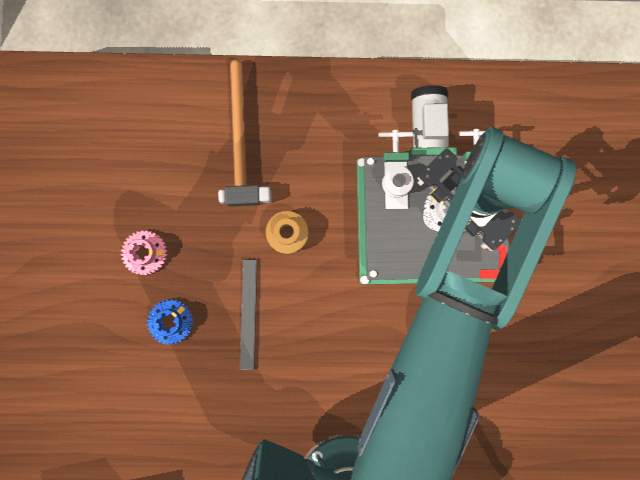

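```bash
python3 - <<'E'
from h import *
import pickle
np.set_printoptions(precision=2,suppress=True)
def circ(c,r,z):
    a=np.linspace(0,2*np.pi,200);P=np.array([proj('scene',[c[0]+r*np.cos(t),c[1]+r*np.sin(t),z]) for t in a])
    P=(P-[160,230]+.4)*6;return P.min(0),P.max(0)
print('disc',circ((.5782,-.1786),.0485,.1858))
print('disc bottom',circ((.5782,-.1786),.0485,.1738))
print('boss top',circ((.5782,-.1786),.028,.2158))
print('shoulder',circ((.578,-.178),.03,.088))
E
```

```text
disc (array([ 93.14, 102.69]), array([399.01, 309.76]))
disc bottom (array([100.3 , 129.49]), array([403.71, 336.97]))
boss top (array([141.43,  74.79]), array([321.58, 193.53]))
shoulder (array([205.29, 346.86]), array([382.62, 476.2 ]))
```

{"api": "step_arm", "payload": {"motion": "30 0.5 0.06 0.03 0 0 0;30 0.5 0 0 0 0 0;30 0.5 0 0 0 0 0;30 0.4 0 0 0 0 0;30 0 0 0 0 0 0;30 0 0 0 0 0 0"}}

```text
time: 9.58
tool_pos: [0.5779, -0.1784, 0.1887]
ee_rot: [-1.802, 1.568, -1.007]
wrist_force: [-0.9, 0.9, -6.1]
width: 0.0568
```

```bash
python3 - <<'E'
from h import *
import pickle
o=robot.get_obs();print(psi(),o['tool_pos'],o['wrist_force'],o['wrist_torque'])
im=snapshot('wrist');p=camera_params('wrist');pickle.dump((p,o),open('p6.pkl','wb'))
cv2.imwrite('pics/w6.png',im[:,:,::-1])
cv2.imwrite('pics/w6c.png',cv2.resize(im[225:365,240:400,::-1],(686,600),interpolation=cv2.INTER_CUBIC))
f=lambda X:((np.array(proj('wrist',X,p))-[240,225]+.4)*4.2875).round(1)
for name,c in(('shaft',(.578,-.178)),):
    print('top centre',f([*c,.156]),'yellow',f([c[0]+.017*np.cos(.945),c[1]+.017*np.sin(.945),.15]))
E
```

```text
0.7949143624813357 [ 0.57794379 -0.17839806  0.18871427] [-0.94099696  0.92491195 -6.05119868] [-0.00327526 -0.15997959  0.0173924 ]
top centre [341.3 236.1] yellow [468.  201.9]
```

View pics/w6c.png

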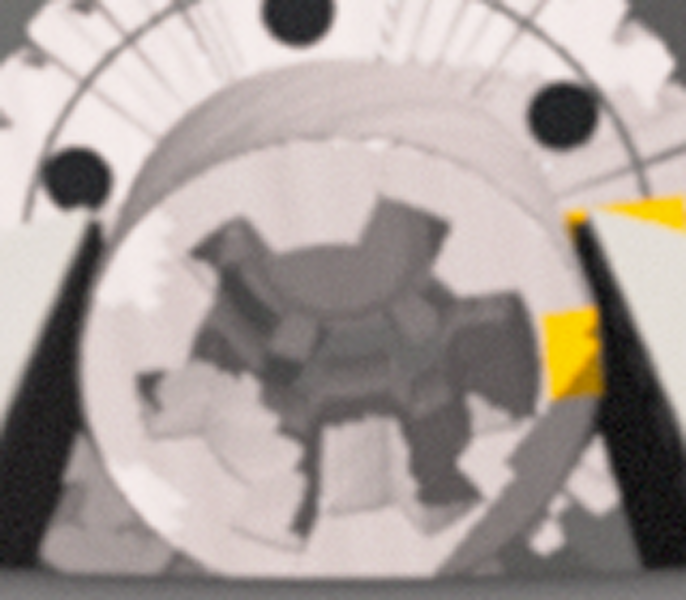

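```bash
python3 - <<'E'
from h import *
import pickle
p,o=pickle.load(open('p6.pkl','rb'))
f=lambda X:((np.array(proj('wrist',X,p))-[240,225]+.4)*4.2875).round(0)
c=np.array((.578,-.178))
for k in(180,240,300):
    for z,r in((.150,.017),(.147,.020)):
        for w in(-.003,.003):
            t=.945+np.radians(k);e=np.array([np.cos(t),np.sin(t)]);n=np.array([-e[1],e[0]])
            print(k,r,f([*(c+e*r+n*w),z]))
a=min((tuple(f([c[0]+.0115*np.cos(t),c[1]+.0115*np.sin(t),.156])) for t in np.linspace(0,6.28,100)),key=lambda q:-q[1]);print(a)
E
python3 -c "
import cv2
i=cv2.imread('pics/w6.png')[275:325,280:370]
i=cv2.convertScaleAbs(i,alpha=1.8)
cv2.imwrite('pics/w6d.png',cv2.resize(i,(792,440),interpolation=cv2.INTER_CUBIC))"
```

```text
180 0.017 [211. 217.]
180 0.017 [219. 259.]
180 0.02 [191. 212.]
180 0.02 [199. 253.]
240 0.017 [275. 322.]
240 0.017 [316. 337.]
240 0.02 [268. 332.]
240 0.02 [309. 346.]
300 0.017 [402. 325.]
300 0.017 [437. 299.]
300 0.02 [414. 331.]
300 0.02 [449. 306.]
(np.float64(337.0), np.float64(318.0))
```

View pics/w6d.png

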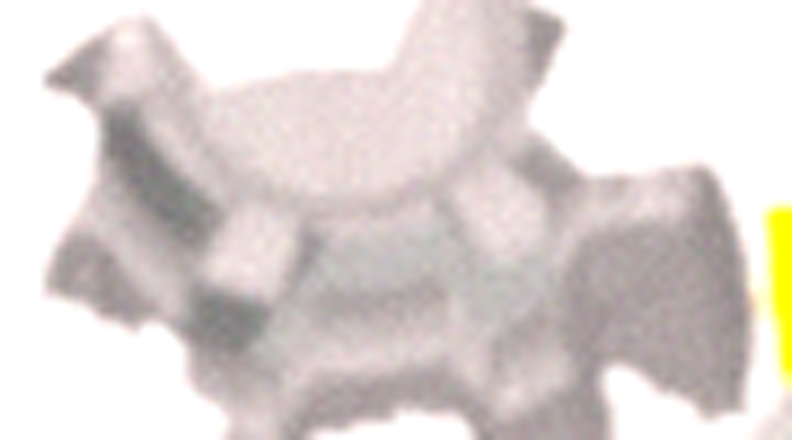

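{"api": "step_arm", "payload": {"motion": "30 0 -0.08 -0.04 0 0 0;30 0.2 0 0 0 0 0;30 0.2 0 0 0 0 0;30 0.2 0 0 0 0 0;30 0 0 0 0 0 0;30 0 0 0 0 0 0"}}

```text
time: 10.13
tool_pos: [0.5784, -0.1793, 0.1831]
ee_rot: [-1.693, 1.567, -0.898]
wrist_force: [-0.6, -1.0, -6.0]
width: 0.0568
```

```bash
python3 - <<'E'
from h import *
o=robot.get_obs();print(psi(),o['tool_pos'],o['wrist_force'],o['wrist_torque'])
E
```

```text
0.7949829977323833 [ 0.57839482 -0.17930277  0.18311957] [-0.62464596 -1.0172447  -6.01471453] [ 0.03133693 -0.10472277 -0.00653867]
```

Underside about level with the spline tops and no contact force; I'll go on in 1 mm rows.

{"api": "step_arm", "payload": {"motion": "30 0.1 0 0 0 0 0;30 0.1 0 0 0 0 0;30 0 0 0 0 0 0"}}

```text
time: 10.38
tool_pos: [0.5785, -0.1792, 0.1814]
ee_rot: [-1.622, 1.567, -0.827]
wrist_force: [-0.4, -0.9, -7.0]
width: 0.0567
```

{"api": "step_arm", "payload": {"motion": "30 0.1 0 0 0 0 0;30 0.1 0 0 0 0 0;30 0 0 0 0 0 0"}}

```text
time: 10.63
tool_pos: [0.5783, -0.1791, 0.1793]
ee_rot: [-1.66, 1.568, -0.864]
wrist_force: [-0.8, 0.3, -6.0]
width: 0.0566
```

```bash
python3 - <<'E'
from h import *
o=robot.get_obs();print(psi(),o['tool_pos'],o['wrist_force'],o['wrist_torque'])
E
```

```text
0.7952061217751794 [ 0.57827598 -0.17907595  0.1792856 ] [-0.83664197  0.33230617 -6.0485722 ] [0.22189372 0.1198645  0.0960873 ]
```

{"api": "step_arm", "payload": {"motion": "30 0.1 0 0 0 0 0;30 0.1 0 0 0 0 0;30 0.1 0 0 0 0 0;30 0 0 0 0 0 0"}}

```text
time: 10.97
tool_pos: [0.5782, -0.1791, 0.1761]
ee_rot: [-1.699, 1.568, -0.904]
wrist_force: [-1.6, 1.7, -5.4]
width: 0.0564
```

```bash
python3 - <<'E'
from h import *
o=robot.get_obs();print(psi(),o['tool_pos'],o['wrist_force'],o['wrist_torque'])
im=snapshot('scene')
cv2.imwrite('pics/s7.png',cv2.resize(im[230:330,160:260,::-1],(600,600),interpolation=cv2.INTER_CUBIC))
E
```

```text
0.7951541928617704 [ 0.5782478  -0.17909785  0.17605691] [-1.64266134  1.68807013 -5.35031957] [0.37570153 0.32193675 0.05761859]
```

View pics/s7.png

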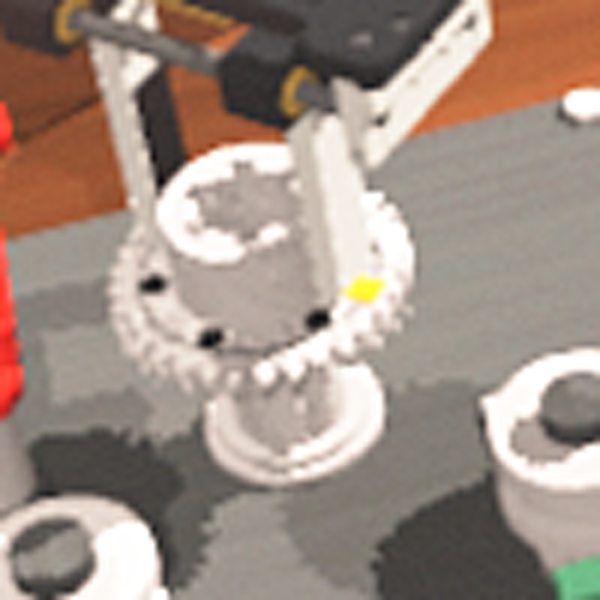

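{"api": "step_arm", "payload": {"motion": "30 0 0.05 0 0 0 0;30 0.2 0 0 0 0 0;30 0.2 0 0 0 0 0;30 0.2 0 0 0 0 0;30 0 0 0 0 0 0"}}

```text
time: 11.43
tool_pos: [0.5782, -0.179, 0.1698]
ee_rot: [-1.652, 1.567, -0.857]
wrist_force: [-1.4, 1.1, -6.0]
width: 0.0561
```

```bash
python3 - <<'E'
from h import *
o=robot.get_obs();print(psi(),o['tool_pos'],o['wrist_force'],o['wrist_torque'])
E
```

```text
0.7949554298286555 [ 0.57815729 -0.17900849  0.1698314 ] [-1.37699641  1.09134892 -6.03980474] [0.31434096 0.22725775 0.0699155 ]
```

{"api": "step_arm", "payload": {"motion": "30 0 0.05 0 0 0 0;30 0.3 0 0 0 0 0;30 0.3 0 0 0 0 0;30 0.3 0 0 0 0 0;30 0.3 0 0 0 0 0;30 0.3 0 0 0 0 0;30 0.3 0 0 0 0 0;30 0 0 0 0 0 0"}}

```text
time: 12.1
tool_pos: [0.5778, -0.1789, 0.1513]
ee_rot: [-1.79, 1.567, -0.995]
wrist_force: [-1.3, -0.4, -6.3]
width: 0.0568
```

{"api": "step_arm", "payload": {"motion": "30 0.3 0 0 0 0 0;30 0.3 0 0 0 0 0;30 0.3 0 0 0 0 0;30 0.3 0 0 0 0 0;30 0.3 0 0 0 0 0;30 0.3 0 0 0 0 0;30 0 0 0 0 0 0"}}

```text
time: 12.68
tool_pos: [0.5777, -0.1788, 0.1334]
ee_rot: [-1.82, 1.568, -1.025]
wrist_force: [0.6, 0.4, -6.9]
width: 0.0566
```

```bash
python3 - <<'E'
from h import *
o=robot.get_obs();print(psi(),o['tool_pos'],o['wrist_force'],o['wrist_torque'])
E
```

```text
0.7949590987395444 [ 0.57767006 -0.17878307  0.13337803] [ 0.56079312  0.38646143 -6.90064749] [ 0.01728392 -0.13457348 -0.07531286]
```

Twelve millimetres left to the shoulder; lowering in 1–2 mm rows.

{"api": "step_arm", "payload": {"motion": "30 0.2 0 0 0 0 0;30 0.2 0 0 0 0 0;30 0.2 0 0 0 0 0;30 0.2 0 0 0 0 0;30 0.1 0 0 0 0 0;30 0 0 0 0 0 0"}}

```text
time: 13.18
tool_pos: [0.5779, -0.1789, 0.125]
ee_rot: [-1.671, 1.567, -0.876]
wrist_force: [-0.2, -0.2, -6.8]
width: 0.0567
```

{"api": "step_arm", "payload": {"motion": "30 0.1 0 0 0 0 0;30 0.1 0 0 0 0 0;30 0.05 0 0 0 0 0;30 0 0 0 0 0 0"}}

```text
time: 13.52
tool_pos: [0.578, -0.1788, 0.1228]
ee_rot: [-1.612, 1.567, -0.817]
wrist_force: [0.1, 0.7, -5.7]
width: 0.0567
```

{"api": "step_arm", "payload": {"motion": "30 0.05 0 0 0 0 0;30 0.05 0 0 0 0 0;30 0 0 0 0 0 0"}}

```text
time: 13.77
tool_pos: [0.578, -0.1789, 0.1219]
ee_rot: [-1.606, 1.567, -0.811]
wrist_force: [0.4, -0.0, -6.6]
width: 0.0568
```

{"api": "step_arm", "payload": {"motion": "30 0.05 0 0 0 0 0;30 0.05 0 0 0 0 0;30 0 0 0 0 0 0"}}

```text
time: 14.02
tool_pos: [0.5781, -0.1789, 0.1217]
ee_rot: [-1.581, 1.566, -0.786]
wrist_force: [-1.8, 1.2, -3.0]
width: 0.0571
```

{"api": "step_arm", "payload": {"motion": "30 0.05 0 0 0 0 0;30 0.05 0 0 0 0 0;30 0 0 0 0 0 0"}}

```text
time: 14.27
tool_pos: [0.5782, -0.1789, 0.1216]
ee_rot: [-1.541, 1.566, -0.746]
wrist_force: [-4.3, 1.4, 3.9]
width: 0.057
```

```bash
python3 - <<'E'
from h import *
o=robot.get_obs();print(psi(),o['tool_pos'],o['wrist_force'],o['wrist_torque'])
im=snapshot('scene')
cv2.imwrite('pics/s8.png',cv2.resize(im[230:330,160:260,::-1],(600,600),interpolation=cv2.INTER_CUBIC))
E
```

```text
0.7950723571937037 [ 0.57817773 -0.17893502  0.12159251] [-4.30853499  1.40211577  3.8624906 ] [ 0.23071199  0.68114207 -0.00289557]
```

View pics/s8.png

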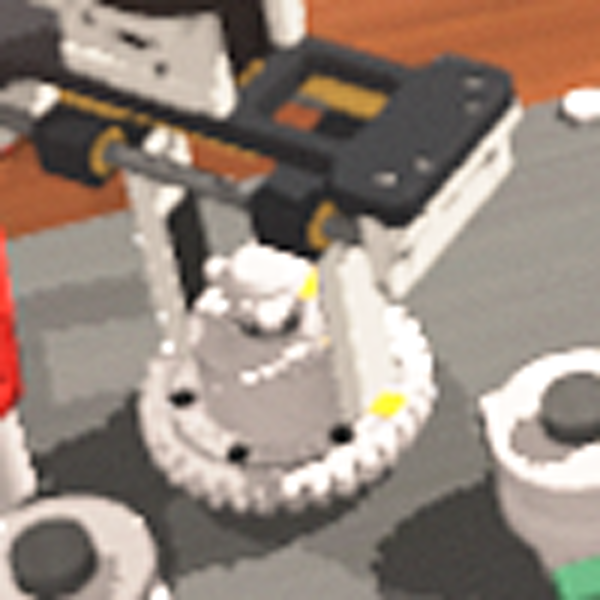

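The wheel is down on its shoulder (0.1216 − 0.0336 = 0.088 m) with vertical force picking up. Now releasing and rising.

{"api": "step_arm", "payload": {"motion": "64 -0.05 0 0 0 0 0;70 0 0 0 0 0 0;80 0 0 0 0 0 0;90 0 0 0 0 0 0;90 0 0 0 0 0 0;90 0 0 0 0 0 0"}}

```text
time: 14.82
tool_pos: [0.5782, -0.1789, 0.1203]
ee_rot: [-1.586, 1.567, -0.791]
wrist_force: [-0.2, 0.6, -0.5]
width: 0.0845
```

```bash
python3 - <<'E'
from h import *
o=robot.get_obs();print(psi(),o['tool_pos'],o['wrist_force'],o['wrist_torque'])
im=snapshot('wrist');cv2.imwrite('pics/w9.png',im[:,:,::-1])
im=snapshot('scene')
cv2.imwrite('pics/s9.png',cv2.resize(im[230:330,130:260,::-1],(780,600),interpolation=cv2.INTER_CUBIC))
E
```

```text
0.7949362389152849 [ 0.57818307 -0.17894444  0.12032458] [-0.2146247   0.63358275 -0.53527369] [ 0.00417012 -0.16174251 -0.00813472]
```

View pics/w9.png

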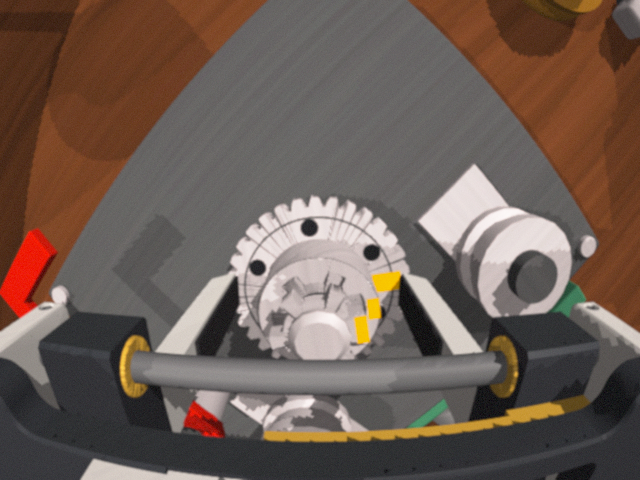

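View pics/s9.png

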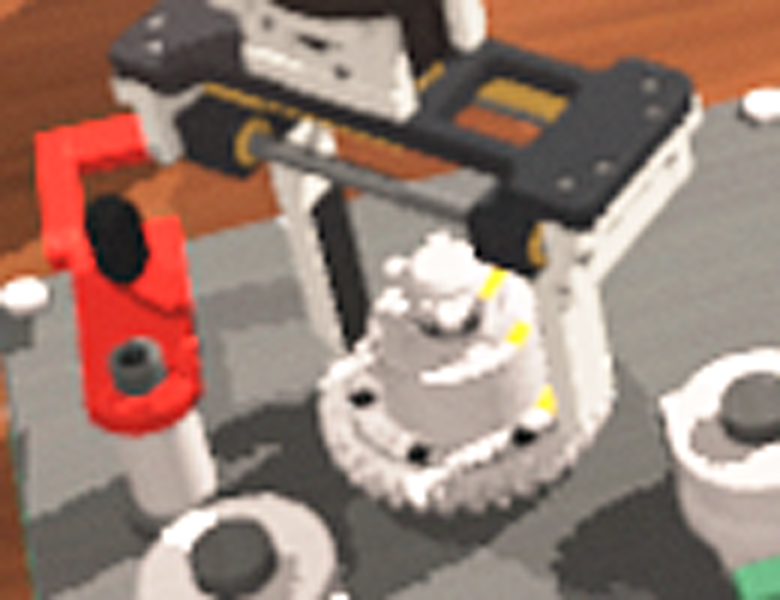

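Wheel is home with the two boss/spline yellow marks in line (wrist picture (362,329), (374,308)), and gripper clear. Rise straight up, then measure the keeper.

{"api": "step_arm", "payload": {"motion": "90 -1 0 0 0 0 0;90 -2 0 0 0 0 0;90 -3 0 0 0 0 0;90 -3 0 0 0 0 0;90 -3 0 0 0 0 0;90 -2 0 0 0 0 0;60 0 -2 0 0 0 0;50 0 -3 -1 0 0 0;50 0 -3 -1.5 0 0 0;50 0 -2 -1.5 0 0 0;50 0 0 0 0 0 0;50 0 0 0 0 0 0"}}

```text
time: 15.92
tool_pos: [0.6209, -0.2782, 0.2606]
ee_rot: [-1.584, 1.568, -0.791]
wrist_force: [-0.3, 0.1, 1.0]
width: 0.0489
```

```bash
python3 - <<'E'
from h import *
import pickle
o=robot.get_obs();print(psi(),o['tool_pos'])
im=snapshot('wrist');p=camera_params('wrist');pickle.dump((p,o),open('p10.pkl','wb'));cv2.imwrite('pics/w10.png',im[:,:,::-1])
print(onz('wrist',221-.4,248-.4,.1405,pickle.load(open('p4.pkl','rb'))[0]),onz('wrist',156,196,.1725,pickle.load(open('p4.pkl','rb'))[0]))
E
```

```text
0.7929448873297447 [ 0.62090842 -0.27822722  0.26061353]
[ 0.58096543 -0.27953528  0.1405    ] [ 0.52816164 -0.27073402  0.1725    ]
```

View pics/w10.png

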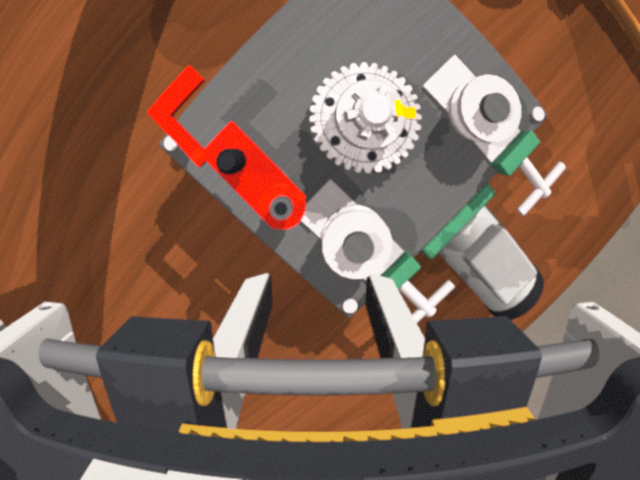

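Wheel seated round the shaft at (375,110). Keeper pivot at (281,208), knob at (231,160).

```bash
python3 - <<'E'
from h import *
import pickle
p,o=pickle.load(open('p10.pkl','rb'))
im=cv2.imread('pics/w10.png');cv2.imwrite('pics/w10c.png',cv2.resize(im[140:230,205:315],(733,600),interpolation=cv2.INTER_CUBIC))
E
```

```text
(no output)
```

View pics/w10c.png

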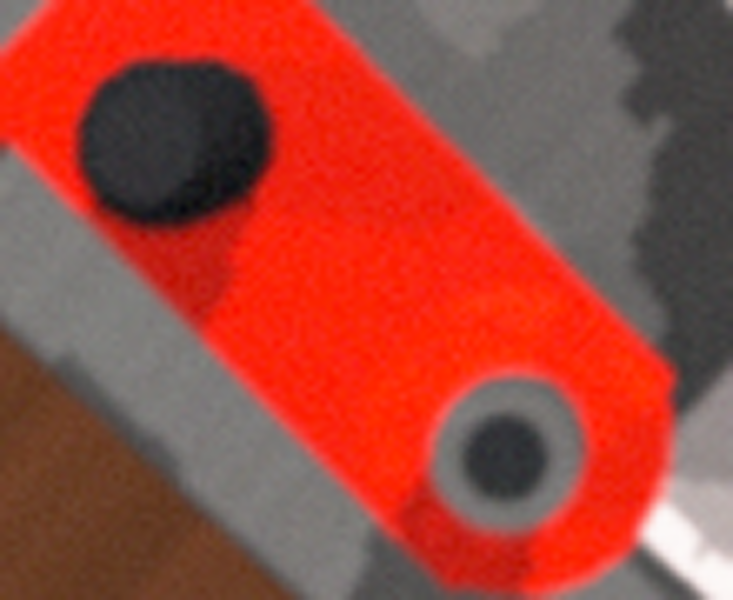

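```bash
python3 - <<'E'
from h import *
import pickle
np.set_printoptions(precision=4,suppress=True)
p,o=pickle.load(open('p10.pkl','rb'))
f=lambda u,v,z:onz('wrist',205+u/6.664-.4,140+v/6.664-.4,z,p)
k=f(143,145,.1725);b=f(206,138,.1405);pv=f(510,453,.1405);sh=onz('wrist',375,110,.156,p)
print(k,b,pv,sh,'shaft-piv',sh-pv,np.linalg.norm((k-pv)[:2]),np.linalg.norm((b-pv)[:2]))
k=(k+b)/2;d=k-pv;print('dir',np.degrees(np.arctan2(d[1],d[0])))
d=sh-pv;print('in dir',np.degrees(np.arctan2(d[1],d[0])))
E
```

```text
[ 0.5313 -0.277   0.1725] [ 0.5313 -0.2778  0.1405] [ 0.582  -0.2791  0.1405] [ 0.5778 -0.1788  0.156 ] shaft-piv [-0.0042  0.1002  0.0155] 0.05068743567340959 0.05063966619474932
dir 178.04643779193248
in dir 92.37963428313763
```

```bash
python3 - <<'E'
from h import *
go([.5313,-.2775,.166],.793)
E
```

```text
shift cm [ 9.487  6.403 -6.317] n>= 3.1351204444964305
rv [0.0014 0.0004 0.0037] n>= 0.03186571328774568
```

{"api": "step_arm", "payload": {"motion": "45 0 1.6 -1.6 0 0 0;45 0 2.4 -2.4 0 0 0;45 0 1.6 -1.6 0 0 0;45 0 0.8 -0.7 0 0 0;45 2 0 0 0 0 0;45 2 0 0 0 0 0;45 1 0 0 0 0 0;45 0 0 0 0 0 0"}}

```text
time: 16.63
tool_pos: [0.5301, -0.2754, 0.2081]
ee_rot: [2.274, 1.569, 3.071]
wrist_force: [0.1, 0.5, -1.0]
width: 0.0428
```

```bash
python3 - <<'E'
from h import *
o=robot.get_obs();print(psi(),o['tool_pos'],o['width'])
im=snapshot('wrist');cv2.imwrite('pics/w11.png',im[:,:,::-1])
go([.5313,-.2775,.166],.793)
E
```

```text
0.7963252460052682 [ 0.5301277  -0.27535492  0.20809212] 0.04275135521684502
shift cm [ 4.375 -0.134 -0.076] n>= 1.0498450528893513
rv [ 0.0032 -0.0004  0.0015] n>= 0.028522072621698858
```

View pics/w11.png

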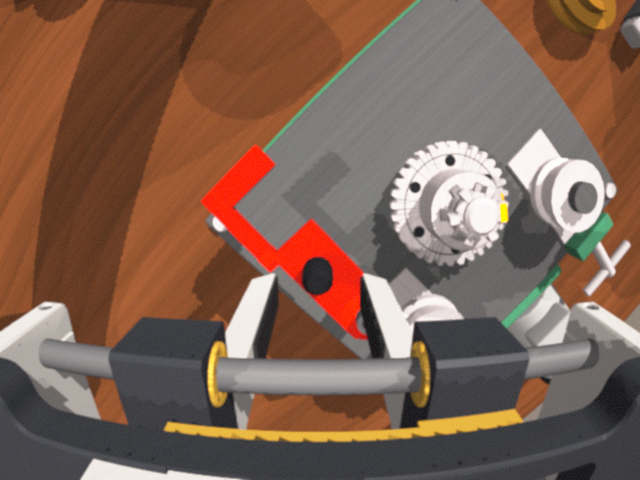

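{"api": "step_arm", "payload": {"motion": "40 1 -0.1 -0.05 0 0 0;40 1.5 0 0 0 0 0;40 1.2 0 0 0 0 0;40 0.5 0 0 0 0 0;40 0 0 0 0 0 0;20 0 0 0 0 0 0;15 0 0 0 0 0 0;15 0 0 0 0 0 0;15 0 0 0 0 0 0;15 0 0 0 0 0 0;15 0 0 0 0 0 0"}}

```text
time: 17.6
tool_pos: [0.5324, -0.2788, 0.1697]
ee_rot: [-1.495, 1.565, -0.7]
wrist_force: [-0.3, 0.1, 2.7]
width: 0.0181
```

```bash
python3 - <<'E'
from h import *
o=robot.get_obs();print(psi(),o['tool_pos'],o['width'],o['wrist_force'])
R=toolR()
tp=o['tool_pos'];pv=np.array([.582,-.279]);r=.05
a0=np.arctan2(*(tp[:2]-pv)[::-1])
print(np.degrees(a0),np.linalg.norm(tp[:2]-pv))
# arc from 178 to 92 deg, 20 rows
prev=None
for a in np.linspace(178.2,92.2,11):
    q=pv+r*np.array([np.cos(np.radians(a)),np.sin(np.radians(a))])
    if prev is not None:
        d=R.T@np.array([*(q-prev),0])*100;print(round(a,1),d.round(2),q.round(4))
    prev=q
E
```

```text
0.7950446552778486 [ 0.53236987 -0.27876009  0.16970222] 0.018085712248775466 [-0.28126739  0.12767136  2.68526394]
179.72303743559618 0.049630711014816344
169.6 [-0.    0.47  0.59] [ 0.5328 -0.27  ]
161.0 [-0.    0.37  0.65] [ 0.5347 -0.2627]
152.4 [-0.    0.27  0.7 ] [ 0.5377 -0.2558]
143.8 [-0.    0.16  0.73] [ 0.5417 -0.2495]
135.2 [0.   0.05 0.75] [ 0.5465 -0.2438]
126.6 [ 0.   -0.06  0.75] [ 0.5522 -0.2389]
118.0 [ 0.   -0.17  0.73] [ 0.5585 -0.2349]
109.4 [ 0.   -0.28  0.7 ] [ 0.5654 -0.2318]
100.8 [ 0.   -0.38  0.65] [ 0.5726 -0.2299]
92.2 [ 0.   -0.47  0.58] [ 0.5801 -0.229 ]
```

{"api": "step_arm", "payload": {"motion": "15 0 0.24 0.3 0 0 0;15 0 0.23 0.29 0 0 0;15 0 0.19 0.33 0 0 0;15 0 0.18 0.32 0 0 0;15 0 0.14 0.35 0 0 0;15 0 0.13 0.35 0 0 0;15 0 0 0 0 0 0"}}

```text
time: 18.18
tool_pos: [0.5339, -0.259, 0.1695]
ee_rot: [-2.958, 1.562, -2.166]
wrist_force: [-9.2, -3.4, 6.4]
width: 0.0184
```

{"api": "step_arm", "payload": {"motion": "15 0 0.08 0.37 0 0 0;15 0 0.08 0.36 0 0 0;15 0 0.02 0.38 0 0 0;15 0 0.03 0.37 0 0 0;15 0 -0.03 0.38 0 0 0;15 0 -0.03 0.37 0 0 0;15 0 0 0 0 0 0"}}

```text
time: 18.77
tool_pos: [0.5479, -0.239, 0.1693]
ee_rot: [2.492, 1.564, -2.998]
wrist_force: [-12.0, 2.6, 8.5]
width: 0.0183
```

```bash
python3 - <<'E'
from h import *
o=robot.get_obs();print(psi(),o['tool_pos'],o['width'],o['wrist_force'],o['wrist_torque'])
pv=np.array([.582,-.279]);d=o['tool_pos'][:2]-pv
print(np.degrees(np.arctan2(d[1],d[0])),np.linalg.norm(d))
cv2.imwrite('pics/s12.png',snapshot('scene')[180:400,80:320,::-1])
cv2.imwrite('pics/w12.png',snapshot('wrist')[:,:,::-1])
E
```

```text
0.7933631772735079 [ 0.54788587 -0.23898949  0.16932252] 0.01828965060004482 [-11.99444678   2.62747765   8.48963126] [ 0.45113202  1.90665278 -0.24829197]
130.45187305655108 0.0525796052917348
```

View pics/w12.png

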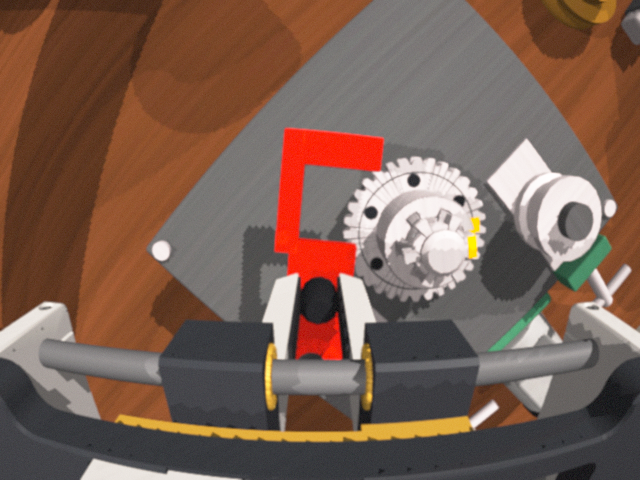

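{"api": "step_arm", "payload": {"motion": "15 0 0.1 0.2 0 0 0;15 0 -0.08 0.37 0 0 0;15 0 -0.09 0.36 0 0 0;15 0 -0.14 0.35 0 0 0;15 0 -0.14 0.35 0 0 0;15 0 0 0 0 0 0;15 0 0 0 0 0 0"}}

```text
time: 19.45
tool_pos: [0.5631, -0.2306, 0.1691]
ee_rot: [2.974, 1.566, -2.516]
wrist_force: [-7.3, 1.4, 5.5]
width: 0.018
```

```bash
python3 - <<'E'
from h import *
o=robot.get_obs();print(psi(),o['tool_pos'],o['width'],o['wrist_force'],toolR().T@o['wrist_force'],o['wrist_torque'])
pv=np.array([.582,-.279]);d=o['tool_pos'][:2]-pv
print(np.degrees(np.arctan2(d[1],d[0])),np.linalg.norm(d))
E
```

```text
0.7934879865890312 [ 0.56314896 -0.23061986  0.16909407] 0.017971998348153082 [-7.31550502  1.39526763  5.54038642] [-5.51697997  6.19731694 -4.16118516] [ 0.01748508  1.25311623 -0.25941066]
111.28808738851176 0.05192301352971902
```

{"api": "step_arm", "payload": {"motion": "15 0 -0.1 0.35 0 0 0;15 0 -0.16 0.34 0 0 0;15 0 -0.18 0.33 0 0 0;15 0 -0.2 0.31 0 0 0;15 0 0 0 0 0 0;15 0 0 0 0 0 0"}}

```text
time: 19.95
tool_pos: [0.577, -0.2261, 0.1689]
ee_rot: [3.086, 1.566, -2.404]
wrist_force: [-6.6, -0.8, 5.0]
width: 0.018
```

```bash
python3 - <<'E'
from h import *
o=robot.get_obs();print(psi(),o['tool_pos'],o['width'],o['wrist_force'],toolR().T@o['wrist_force'],o['wrist_torque'])
pv=np.array([.582,-.279]);d=o['tool_pos'][:2]-pv
print(np.degrees(np.arctan2(d[1],d[0])),np.linalg.norm(d))
cv2.imwrite('pics/w13.png',snapshot('wrist')[:,:,::-1])
E
```

```text
0.7931380198335121 [ 0.5770109  -0.22612424  0.16889763] 0.018037790280431548 [-6.6175348  -0.84709308  4.97852628] [-4.94967242  4.12248969 -5.27265391] [-0.24833391  1.23311981 -0.31122574]
95.39019727622438 0.05311061308999493
```

View pics/w13.png

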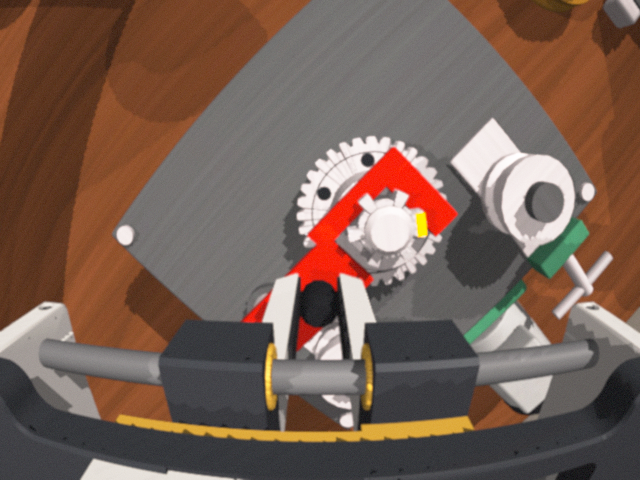

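Keeper almost in: its slot is entering round the shaft neck at (390,230). A little more until the stop is felt.

{"api": "step_arm", "payload": {"motion": "15 0 -0.14 0.14 0 0 0;15 0 -0.14 0.14 0 0 0;15 0 0 0 0 0 0"}}

```text
time: 20.25
tool_pos: [0.5776, -0.2263, 0.1689]
ee_rot: [2.602, 1.558, -2.888]
wrist_force: [-16.9, 0.5, 7.5]
width: 0.0183
```

{"api": "step_arm", "payload": {"motion": "15 0 -0.14 0.14 0 0 0;15 0 -0.1 0.1 0 0 0;15 0 0 0 0 0 0"}}

```text
time: 20.5
tool_pos: [0.5777, -0.2263, 0.1688]
ee_rot: [2.474, 1.551, -3.017]
wrist_force: [-24.6, 0.1, 11.9]
width: 0.0183
```

At the stop (TCP no longer advances, push force climbing). Ease off and release.

{"api": "step_arm", "payload": {"motion": "15 0 0.14 -0.14 0 0 0;15 0 0.14 -0.14 0 0 0;15 0 0.05 -0.05 0 0 0;25 0 0 0 0 0 0;35 0 0 0 0 0 0;40 0 0 0 0 0 0;40 0 0 0 0 0 0"}}

```text
time: 21.08
tool_pos: [0.5828, -0.2253, 0.1684]
ee_rot: [-1.47, 1.567, -0.675]
wrist_force: [0.3, -0.4, 1.0]
width: 0.0366
```

```bash
python3 - <<'E'
from h import *
o=robot.get_obs();print(psi(),o['tool_pos'],o['width'],o['wrist_force'])
cv2.imwrite('pics/w14.png',snapshot('wrist')[:,:,::-1])
E
```

```text
0.7953000391068688 [ 0.58276241 -0.22534091  0.16835317] 0.03662237828031949 [ 0.33979966 -0.35175292  0.96874168]
```

View pics/w14.png

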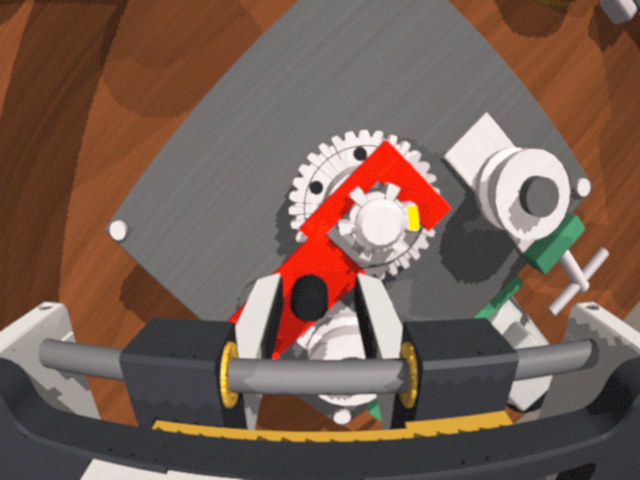

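{"api": "step_arm", "payload": {"motion": "45 0 0.1 -0.2 0 0 0;45 -0.5 0 0 0 0 0;45 -1.5 0 0 0 0 0;45 -2.5 0 0 0 0 0;45 -3 0 0 0 0 0;45 -3 0 0 0 0 0;45 -3 -3 0 0 0 0;45 0 -3 0 0 0 0;45 0 -3 0 0 0 0;45 0 0 0 0 0 0;45 0 0 0 0 0 0"}}

```text
time: 22.05
tool_pos: [0.6444, -0.2895, 0.3004]
ee_rot: [2.926, 1.57, -2.563]
wrist_force: [-0.1, -0.3, -0.2]
width: 0.0423
```

```bash
python3 - <<'E'
from h import *
o=robot.get_obs();print(psi(),o['tool_pos'],o['width'],o['wrist_force'])
im=snapshot('wrist');cv2.imwrite('pics/w15.png',im[:,:,::-1])
im=snapshot('scene');cv2.imwrite('pics/s15.png',cv2.resize(im[220:340,110:270,::-1],(800,600),interpolation=cv2.INTER_CUBIC));cv2.imwrite('pics/s15f.png',im[:,:,::-1])
E
```

```text
0.7940977642984592 [ 0.64438693 -0.2895286   0.30043968] 0.04234542002078873 [-0.09003292 -0.31571823 -0.17263661]
```

View pics/w15.png

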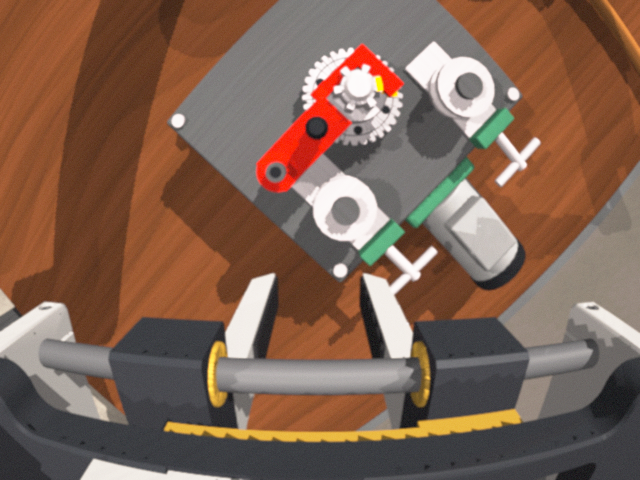

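View pics/s15.png

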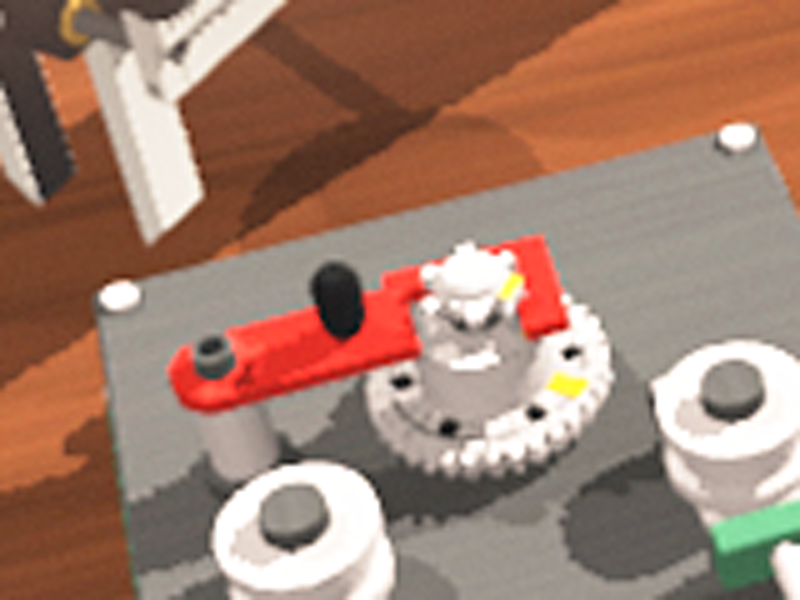

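Keeper over the wheel: pivot at (275,172), knob at (316,127), shaft top at (358,85), nearly collinear. A numeric check of the angle:

```bash
python3 - <<'E'
from h import *
im=cv2.imread('pics/w15.png');cv2.imwrite('pics/w15c.png',cv2.resize(im[55:190,255:405],(667,600),interpolation=cv2.INTER_CUBIC))
E
```

```text
(no output)
```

View pics/w15c.png

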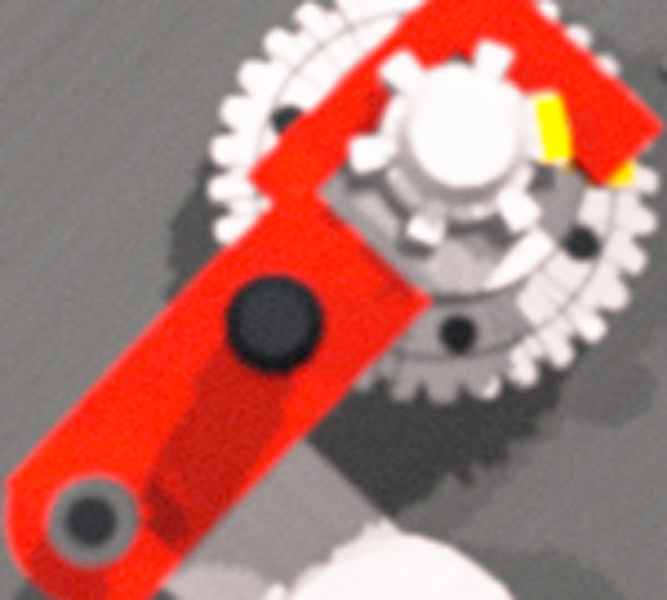

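```bash
python3 - <<'E'
from h import *
f=lambda u,v,z:onz('wrist',255+u/4.445-.4,55+v/4.445-.4,z)
pv=f(94,519,.1425);k=f(272,322,.1725);s=f(464,127,.156)
g=lambda d:np.degrees(np.arctan2(d[1],d[0]))
print(pv,k,s,g(k-pv),g(s-pv),np.linalg.norm((k-pv)[:2]),np.linalg.norm((s-pv)[:2]))
o=robot.get_obs();print(o['qvel'].round(4))
E
```

```text
[ 0.58068552 -0.27843267  0.1425    ] [ 0.5790747  -0.22803608  0.1725    ] [ 0.57645838 -0.1762055   0.156     ] 91.83070621824265 92.36785775376613 0.05042233004921794 0.10231453478914343
[ 0.0068 -0.0384  0.0055 -0.0002 -0.0033 -0.0006]
```

Knob direction 91.8°, against 92.4° for pivot→shaft: about 0.01 rad off, so fully in. Handing in after checking the bystanders.

{"api": "step_arm", "payload": {"motion": "45 0 0 0 0 0 0;45 0 0 0 0 0 0;45 0 0 0 0 0 0"}}

```text
time: 22.4
tool_pos: [0.6434, -0.2879, 0.3051]
ee_rot: [-1.489, 1.565, -0.694]
wrist_force: [0.5, -0.0, -0.3]
width: 0.0422
```

```bash
python3 - <<'E'
from h import *
a=snapshot('top')[:,:,::-1];b=cv2.imread('pics/top0.png')
print('bystander diff', np.abs(a[55:375,215:312].astype(int)-b[55:375,215:312]).mean())
cv2.imwrite('pics/top16.png',a)
print(robot.get_obs()['wrist_force'],robot.close_job())
E
```

```text
bystander diff 12.120038659793815
the job is handed in; nothing more can be done
[ 0.67433287  0.1549087  -0.11219623] None
```

View pics/top16.png

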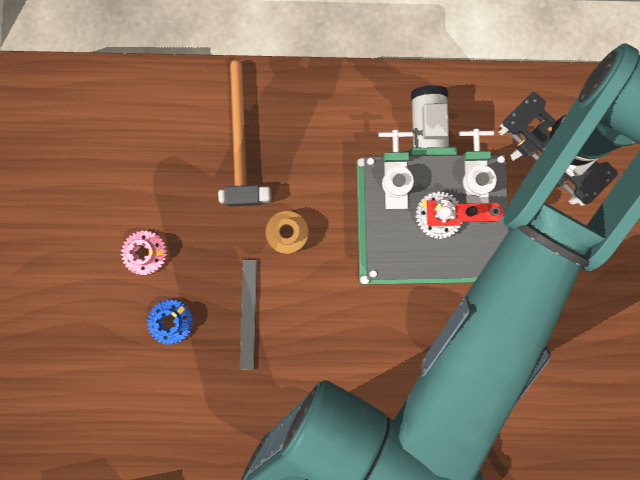

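The job is handed in at about 22.5 s of the 56 s allowed. The steel drive wheel is home on the shaft's shoulder, and the red keeper is swung in against its stop and released.

- **Wheel:** I gripped it by the boss, turned it about 1.25 rad to line its wide slot up with the master spline, and lowered it in millimetre rows. The steady wrist force changed by only about 10 N at the shoulder. Its underside came to 0.088 m by the measured tool height, and the yellow marks line up.
- **Keeper:** I swung it in by pinching the knob and felt the stop at about 25 N. After release, the wrist picture put the knob's direction at 91.8°, against 92.4° from the pivot to the shaft. That is about 0.01 rad off fully in.
- **Bystanders:** In the last top picture the grooved roll, hammer and flat bar lie where they started by eye. The pixel difference I computed there was 12, which I put down to the arm's changed shadows, so it is not a clean numerical check.
- **Disagreements:** The camera estimates of the shaft's centre differed by about 2 mm. I settled that from the side force while lowering the wheel. The hand also sprang about 5 mm when the knob was released, but the pictures taken afterwards show the keeper still in.
- **Hand clear:** At hand-in the gripper was well above everything and the wrist force was near zero.

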